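# Tighten the port coupling by hand, then its lock nut with the spanner

## Robot

A 7-joint arm with a two-finger parallel gripper is mounted at the origin on a cart in front of the work surface, level with it; the furniture and walls round the work are solid. World frame = base frame: x ahead of the robot, y to its left, z up, the work surface at z = 0. Lengths are in m, angles in rad, forces in N, time in s.
With the tool pointing down it reaches from about 0.4 to 0.9 m from the base axis. Payload 5.5 kg.
Tool frame: the origin (TCP) lies midway between the tips of the shut fingers; the grasp point (between the pads) lies 19 mm behind it (manip.grip_depth is the distance from the TCP to the grasp point, in m); z points along the fingers, x is the direction in which the jaws open and shut, and the axes are right-handed (so a half turn about z gives the same grasp; the last joint's range is limited). The gripper opens to 92 mm and grips with 3 to 60 N. Pads are 19 mm wide; open, the fingers measure 130 mm over their backs; the gripper's body (75 mm by 190 mm) begins 47 mm behind the grasp point.
Start: joints at [1.592, 0.501, -0.427, 1.55, 0.221, 1.138, -0.21], TCP at [0.156, -0.631, 0.227] pointing down, gripper open.
Joint ranges: [-2.88, 2.88], [-0.31, 2.03], [-1.54, 1.56], [0.2, 2.42], [-1.41, 4.55], [0.19, 2.02], [-2.57, 2.57]. Speed limits (rad/s): [2.57, 2.57, 3.14, 3.14, 3.14, 3.14, 3.14].

## Interface

Orientations are given as a unit quaternion [x, y, z, w].
In Python, from bench import manip, effector, viewer gives the robot as it stands. Calls block until the motion is done:
- manip.move_pose(position, orientation): joint-space move of the TCP to a pose.
- manip.servo_line(position, ori=None, vel=0.15): straight line of the TCP; ori=None keeps the orientation; vel is the mean speed in m/s.
- manip.movej(angles): joint-space move.
- effector.open_jaws() and effector.close(f_grip=None): open the fingers fully, or close them until they stop; f_grip is the grip in N (None keeps the last).
- manip.sleep(seconds).
- manip.solve_ik(position, orientation): joint angles nearest the present ones, or None.
- viewer.get_image(name): name is "scene" or "top" or "wrist"; returns the picture (480x640x3 uint8, red, green, blue); there is no depth.
- viewer.get_calibration(name): a dict with "vfov" (degrees; the focal length in pixels is half the picture's height over the tangent of half this angle, whatever the lens; pixels are square), "cx", "cy" (the principal point, pixels), "eye" and "attitude" of the camera in the world. Camera axes: x right, y down, z forward; pixel columns grow to the right and rows downward; lengths in m; the calibration is good to about 2 mm. A picture is of the moment at which its call begins: read the wrist's pose just before it. get_calibration takes no time and is no camera call; for the wrist camera it gives the pose at the moment of the call.
A pose or a line that the arm cannot do raises manip.PlanningError and nothing moves.
- manip.hand_in(): hands the job in, once; it reports no verdict.
Readings, each from a call of its own:
- manip.current_clock(): time.
- manip.current_q(): joint angles.
- manip.current_joint_velocities(): joint speeds.
- manip.current_tau(): joint torques, N m.
- manip.current_tool_pos(): TCP position.
- manip.current_tcp_rot(): TCP orientation.
- manip.current_force(): force on the tool from outside, world axes, zero at the start.
- manip.current_wrist_torque(): the same for the moment, N m.
- manip.current_finger_gap(): finger opening in m.
Only numpy, scipy, OpenCV 4.12 (cv2) and the standard library are available. Lean on these libraries where they do the work, as an engineer would, in place of code of your own. Each camera call takes 0.05 s, during which the arm holds its last target. There are 200 camera calls.

## Task

The coupling on the sloping face of the valve block has been left loose: swing the flat dust cover fully aside around its pivot screw, turn the knurled collar clockwise with the gripper until it stops, then tighten the hex lock nut under it clockwise until it stops, using the open-ended spanner only, never the fingers. Leave the cover aside, lay the spanner down flat on the worktop clear of the block without dropping it, and do not shift the loose casting, black marker or micrometer.

Things in the scene. Friction and masses are not known exactly. Their poses are not given: they have to be found in the camera images.
- port_face (a point): Foot of the coupling on the green sloping face of the fixed valve block, 95 mm above the worktop. z axis: the coupling's axis, out of the face, leaning 30 degrees from vertical to the block's front (roughly at the robot); x: uphill along the face; y: level, to the left. The face reaches x -46..46, y -44..114 mm; below it a foot plate, 10 mm thick, reaches 30 mm farther right and forward, 20 mm farther left.
- collar_mid (a point): Centre of the knurled round steel collar, 30 mm diameter, 30 mm tall, 40 mm up the coupling's axis from port_face and with the same axes. The collar spans 25 to 55 mm up the axis, the nut below it 8 to 22 mm. It does not move along the axis.
- collar (a joint): Turn of the knurled collar, rad: grows clockwise seen from outside (tightening). Starts loose at 0 to 0.6, hard stop (home) at 2.2. Friction 0.15 N m; stays where it is left.
- nut_mid (a point): Centre of the hex steel lock nut under the collar, 40 mm across flats, 14 mm thick, 15 mm up the coupling's axis from port_face and with the same axes (this point does not turn with the nut).
- lock_nut (a joint): Turn q of the lock nut, rad: grows clockwise seen from outside (tightening). Starts at 0.05 to 0.3, hard stop (home) at 0.9; friction 0.25 N m. In the axes of nut_mid two flats run along (-sin a, -cos a, 0), a = 0.209 - (0.9 - q): a spanner put on with its handle lying that way from the nut (to the right, somewhat uphill) ends 12 degrees downhill of right.
- cover (a joint): Flat aluminium dust cover, 3 mm thick: a 44 mm disc on a 20 mm wide neck, 60 to 63 mm up the coupling's axis. 0 = disc over the coupling, growing as it swings uphill (anticlockwise seen from outside) about cover_pivot to a stop at 1.6 rad, fully aside. Starts at 0 to 0.3; friction 0.06 N m, stays where it is left.
- cover_pivot (a point): The cover's pivot screw (15 mm head, on a 15 mm pillar), 90 mm left of the coupling's axis; axes as port_face. The cover turns about its z axis.
- cover_knob (a point): Centre of the steel knob on the cover's disc, 12 mm diameter, 18 mm tall, its axis parallel to the coupling's; 90 mm from the pivot. Turns with the cover.
- spanner_grip (a point): Centre of the handle, half-way up, of a loose steel open-ended spanner lying flat, 14 mm thick all over, 0.16 to 0.26 kg. x axis: along the handle to the jaw, z up. Handle 20 mm wide, x -95..45 mm. A nut in the mouth has its centre at x = 105 mm; the mouth is 42.4 mm wide, its bottom at x = 80 mm, its two prongs 13 mm wide, ending at x = 120 mm.
- spanner: The same spanner; origin on its underside under the handle's centre, axes as spanner_grip.
- valve_block: The fixed valve block; origin on the worktop straight below port_face, front to -x.
- casting: Die-cast aluminium frame, 99 x 113 x 30 mm, lying alone left of the block; bystander. Origin at its underside.
- marker: Black-capped marker, 14 x 136 x 15 mm, lying front left; bystander. Origin at its underside.
- micrometer: Micrometer lying flat, 49 x 131 x 19 mm, behind on the right; bystander. Origin at its underside.

How it is judged:
By the outcome, as a careful person would: the job done as asked, in the order asked, and still so for the second after the job is handed in, with the robot touching nothing.
It also fails if it takes over 72 s, if anything falls off the work surface, if the arm or the gripper's body presses on something with over 40 N, if the wrist force passes 120 N, or if a joint passes its speed limit or range.

## Working session

There is one attempt and no reset: what is moved stays moved. The work goes in short steps, each a Python script; the robot and the scene stay as the last script left them, time stands still between calls to the robot, and variables do not carry over. Pictures are saved under pics/ and viewed, about 8 in all and at most 12, crops included, and the job is handed in when it is done.

```bash
ls; mkdir -p pics
python3 - <<'E'
from bench import manip, effector, viewer
import cv2
for n in ("scene","top"):
    im=viewer.get_image(n); cv2.imwrite(f"pics/{n}0.png",im[:,:,::-1]); print(n,viewer.get_calibration(n))
print(viewer.get_calibration("wrist"),manip.current_tcp_rot(),manip.current_clock())
E
```

```text
pics
scene {'vfov': 47.41784033906758, 'cx': 325.15363241818216, 'cy': 236.69211096607285, 'eye': array([0.18625095, 0.78195774, 0.92053612]), 'attitude': array([-0.20194202,  0.89510399, -0.38610954,  0.09448647])}
top {'vfov': 57.28782028031123, 'cx': 317.1502606378192, 'cy': 230.4638143891482, 'eye': array([0.47451272, 0.02824985, 1.12532268]), 'attitude': array([ 0.70670141, -0.70661242,  0.02700092, -0.0233016 ])}
{'vfov': 66.05815530999104, 'cx': 324.8646107460453, 'cy': 240.42723014409827, 'eye': array([ 0.22681631, -0.61334844,  0.3842985 ]), 'attitude': array([ 0.77992518, -0.61059395, -0.08575501,  0.10741425])} [ 7.87235862e-01 -6.16651360e-01 -6.86051145e-04 -5.72114579e-04] 0.1
```

View pics/top0.png

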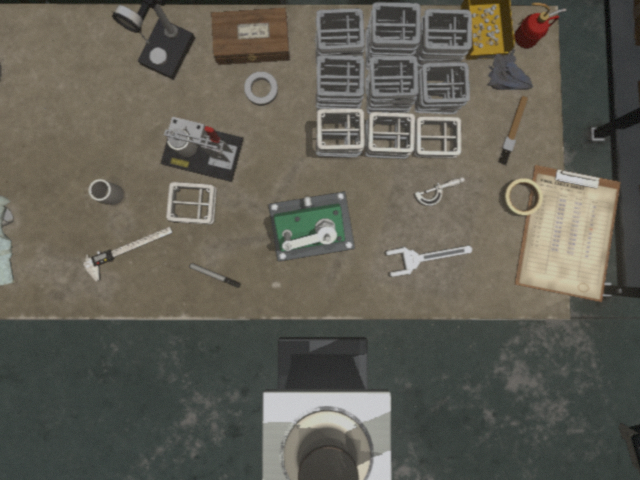

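View pics/scene0.png

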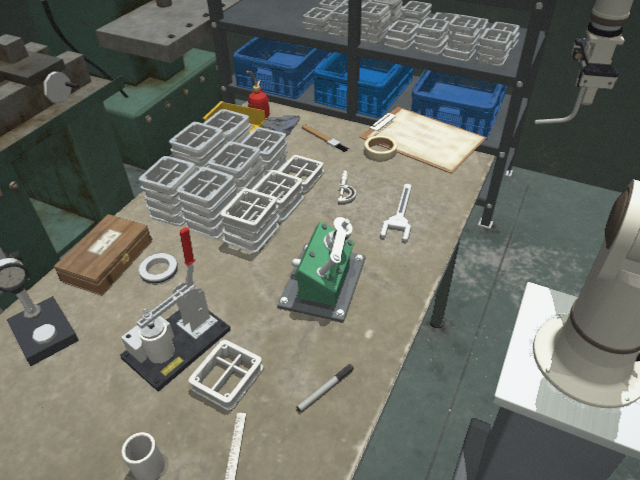

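Top view: block centred about (312,225), cover neck from about (288,243) to the knob at (327,232). The spanner jaw is at (402,262), with its handle end at (470,248). I'll zoom in on these.

Run:
```python
import cv2,numpy as np
t=cv2.imread("pics/top0.png"); s=cv2.imread("pics/scene0.png")
a=cv2.resize(t[185:285,260:360],None,fx=4,fy=4,interpolation=cv2.INTER_CUBIC)
b=cv2.resize(t[235:285,380:480],None,fx=4,fy=4,interpolation=cv2.INTER_CUBIC)
c=cv2.resize(s[210:325,275:375],None,fx=4,fy=4,interpolation=cv2.INTER_CUBIC)
o=np.zeros((600,800,3),np.uint8); o[:400,:400]=a; o[400:600,:400]=b; o[:460,400:]=c
cv2.imwrite("pics/crop1.png",o)
```

```text
(no output)
```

View pics/crop1.png

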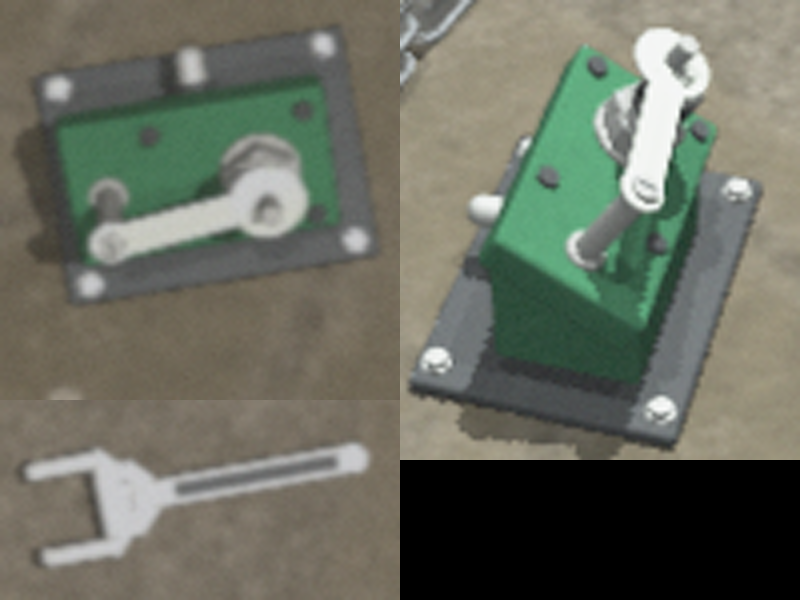

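```bash
cat > geo.py <<'E'
import numpy as np
from scipy.spatial.transform import Rotation as R
from scipy.optimize import least_squares
def project(cal,P):
    f=240/np.tan(np.radians(cal["vfov"])/2)
    c=R.from_quat(cal["attitude"]).inv().apply(np.atleast_2d(P)-cal["eye"])
    return np.c_[cal["cx"]+f*c[:,0]/c[:,2], cal["cy"]+f*c[:,1]/c[:,2]]
def port(X,Y,yaw):
    "rotation (columns x uphill, y left, z out) and origin of port_face"
    return R.from_euler("z",yaw)*R.from_euler("y",-np.pi/6), np.array([X,Y,0.095])
def P(b,p): r,o=port(*b); return r.apply(p)+o
def cov(q,h,r=.09):  # point on cover disc centre; q grows anticlockwise
    return np.array([r*np.sin(q)*1.0, .09-r*np.cos(q), h])
E
python3 - <<'E'
from geo import *
from bench import viewer
ct,cs=viewer.get_calibration("top"),viewer.get_calibration("scene")
T=lambda u,v:((u+.5)/4-.5+260,(v+.5)/4-.5+185)
S=lambda u,v:((u-400+.5)/4-.5+275,(v+.5)/4-.5+210)
J=lambda u,v:((u+.5)/4-.5+380,(v-400+.5)/4-.5+235)
face=np.array([[.046,.114,0],[.046,-.044,0],[-.046,-.044,0],[-.046,.114,0]])
tp=np.array([T(55,123),T(320,80),T(342,218),T(80,262)])
sp=np.array([S(487,258),S(585,45),S(718,128),S(643,325)])
pvT,pvS=np.array([T(110,243)]),np.array([S(646,190)])
kT,kS=np.array([T(266,213)]),np.array([S(687,50)])
def res(v):
    b=v[:3]; return np.concatenate([(project(ct,P(b,face))-tp).ravel(),(project(cs,P(b,face))-sp).ravel(),
     (project(ct,P(b,[0,.09,.066]))-pvT).ravel(),(project(cs,P(b,[0,.09,.066]))-pvS).ravel(),
     (project(ct,P(b,cov(v[3],.081)))-kT).ravel(),(project(cs,P(b,cov(v[3],.081)))-kS).ravel()])
s=least_squares(res,[.48,.02,.15,.1],loss="soft_l1"); print(s.x,s.cost); print(res(s.x).reshape(-1,2).round(1).tolist())
sm=np.array([[.12,-.0277,.014],[.12,.0277,.014],[-.095,0,.014],[.08,-.0212,.014],[.08,.0212,.014]])
px=np.array([J(24,475),J(40,560),J(369,457),J(97,472),J(110,543)])
def res2(v): return (project(ct,R.from_euler("z",v[2]).apply(sm)+[v[0],v[1],0])-px).ravel()
s2=least_squares(res2,[.42,-.25,1.7]); print(s2.x,s2.cost); print(s2.fun.reshape(-1,2).round(1).tolist())
E
```

```text
[0.55776549 0.00723433 0.16615752 0.09532472] 12.868860125286169
[[-1.1, 1.3], [0.3, 0.8], [-0.7, 1.3], [-0.2, 1.1], [0.3, -5.0], [-1.7, -1.6], [-0.6, -0.8], [-0.6, 1.3], [-0.4, 0.2], [-1.5, -1.2], [0.7, 0.6], [-0.2, -1.6]]
[ 0.4898934  -0.2763855   1.74877255] 3.2115463861567033
[[1.1, -0.1], [1.2, 0.3], [0.2, 0.2], [-1.2, 0.4], [-1.2, -0.8]]
```

```bash
cat >> geo.py <<'E'
def tool(b,phi):
    "tool quat pointing into the face, jaw axis at angle phi from uphill toward left, in the face"
    c,s=np.cos(phi),np.sin(phi)
    return (port(*b)[0]*R.from_matrix(np.array([[c,s,0],[s,-c,0],[0,0,-1]]))).as_quat()
E
python3 - <<'E'
from geo import *
from bench import manip,viewer
b=[.5578,.0072,.1662]
T=R.from_quat(manip.current_tcp_rot()); c=viewer.get_calibration("wrist")
print("eye in tool",T.inv().apply(c["eye"]-manip.current_tool_pos()), (T.inv()*R.from_quat(c["attitude"])).as_matrix().round(2).tolist())
for ph in np.radians([-180,-135,-90,-45,0,45,90,135]):
    for p in ([0,0,.12],[0,0,.03],[.09,.09,.066]):
        q=manip.solve_ik(P(b,p),tool(b,ph)); print(round(np.degrees(ph)),p,None if q is None else np.round(q,2))
E
```

```text
eye in tool [ 0.0001756  -0.07341426 -0.15852844] [[1.0, 0.0, -0.0], [-0.0, 0.96, 0.27], [0.0, -0.27, 0.96]]
-180 [0, 0, 0.12] None
-180 [0, 0, 0.03] [ 1.09  0.61 -1.3   2.33  1.53  0.49  1.95]
-180 [0.09, 0.09, 0.066] [ 0.85  0.45 -1.29  2.17  1.12  0.54  2.11]
-135 [0, 0, 0.12] [ 1.39  0.06 -1.36  2.36 -0.17  0.26 -1.99]
-135 [0, 0, 0.03] [-1.12  0.98  1.53  2.38  4.53  1.07 -0.75]
-135 [0.09, 0.09, 0.066] [-0.46  0.16  0.24  2.2  -0.01  0.26 -2.42]
-90 [0, 0, 0.12] [ 0.91  0.01 -0.88  2.36 -0.34  0.27 -1.07]
-90 [0, 0, 0.03] [-1.12  0.98  1.53  2.38  4.53  1.07  0.03]
-90 [0.09, 0.09, 0.066] [-0.05  0.17 -0.21  2.19  0.28  0.27 -1.9 ]
-45 [0, 0, 0.12] [ 0.91  0.01 -0.88  2.36 -0.34  0.27 -0.28]
-45 [0, 0, 0.03] [ 0.95  0.45 -1.09  2.33  1.45  0.3  -1.96]
-45 [0.09, 0.09, 0.066] [ 0.34  0.21 -0.64  2.18  0.57  0.31 -1.38]
0 [0, 0, 0.12] [ 0.91  0.01 -0.88  2.36 -0.34  0.27  0.51]
0 [0, 0, 0.03] [ 0.95  0.45 -1.09  2.33  1.45  0.3  -1.17]
0 [0.09, 0.09, 0.066] [ 0.71  0.32 -1.07  2.17  0.92  0.42 -0.88]
45 [0, 0, 0.12] [ 0.86  0.01 -0.83  2.36 -0.35  0.27  1.29]
45 [0, 0, 0.03] [ 0.95  0.45 -1.09  2.33  1.45  0.3  -0.39]
45 [0.09, 0.09, 0.066] [ 0.71  0.32 -1.07  2.17  0.92  0.42 -0.1 ]
90 [0, 0, 0.12] [ 0.57  0.   -0.54  2.37 -0.36  0.27  2.09]
90 [0, 0, 0.03] [ 0.95  0.45 -1.09  2.33  1.45  0.3   0.4 ]
90 [0.09, 0.09, 0.066] [ 0.38  0.22 -0.68  2.18  0.6   0.32  0.96]
135 [0, 0, 0.12] [-1.25 -0.16  1.22  2.41  0.23  0.27  2.33]
135 [0, 0, 0.03] [ 1.09  0.61 -1.3   2.33  1.53  0.49  1.17]
135 [0.09, 0.09, 0.066] [ 0.85  0.45 -1.29  2.17  1.12  0.54  1.33]
```

Run:
```python
from geo import *
from bench import manip,viewer
import cv2,json
q=R.from_matrix(np.array([[0,1,0],[1,0,0],[0,0,-1]])).as_quat()
q=(R.from_euler("z",.166)*R.from_quat(q)).as_quat()
manip.move_pose([.46,.02,.30],q)
c=viewer.get_calibration("wrist"); im=viewer.get_image("wrist")
cv2.imwrite("pics/w1.png",im[:,:,::-1]); json.dump({k:np.array(v).tolist() for k,v in c.items()},open("w1.json","w"))
print(manip.current_clock(),manip.current_q(),manip.current_tool_pos())
```

```text
2.7083 [ 0.77591917  0.12120583 -0.93395551  1.90146075  0.10561374  1.16995474
  1.53911678] [0.46016505 0.01917355 0.29990375]
```

View pics/w1.png

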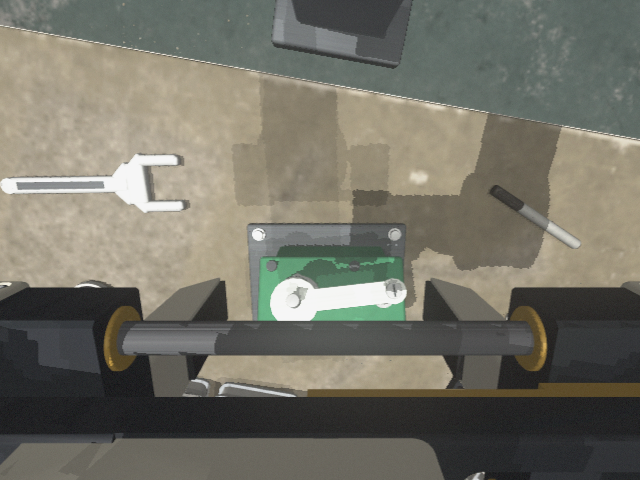

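Spanner at rows 155–212 (jaw at columns 115–188), block front foot corners at (247,224) and (405,224), knob near (293,298), pivot near (394,290). I'll zoom in on these to read them precisely.

Run:
```python
import cv2,numpy as np
t=cv2.imread("pics/w1.png")
o=np.zeros((600,800,3),np.uint8)
o[:360,:720]=cv2.resize(t[217:307,240:420],None,fx=4,fy=4,interpolation=cv2.INTER_CUBIC)
o[360:600,:800]=cv2.resize(t[150:210+10,0:200],None,fx=4,fy=4,interpolation=cv2.INTER_CUBIC)[:240]
cv2.imwrite("pics/crop2.png",o)
```

```text
(no output)
```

View pics/crop2.png

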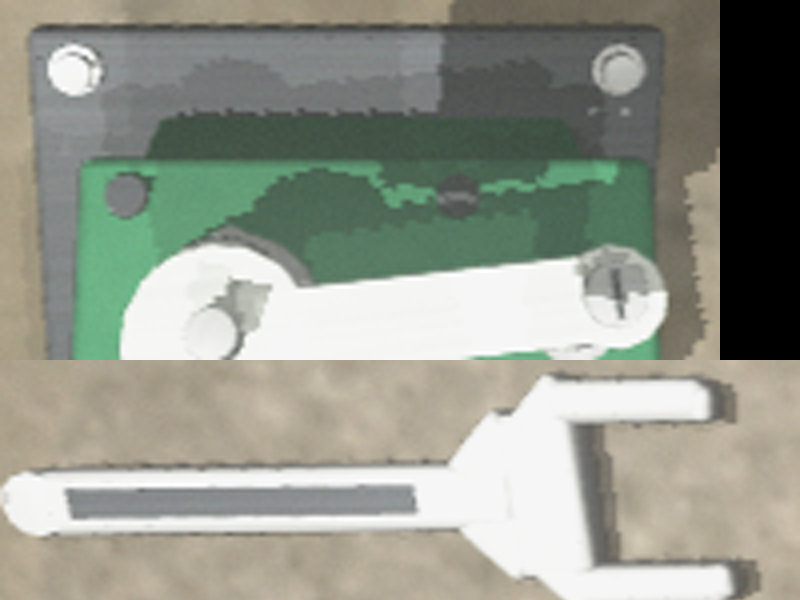

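```bash
cat > fit.py <<'E'
from geo import *
from bench import viewer,manip
import json
cw=json.load(open("w1.json")); ct,cs=viewer.get_calibration("top"),viewer.get_calibration("scene")
W=lambda u,v:(240+(u+.5)/4-.5,217+(v+.5)/4-.5)
V=lambda u,v:((u+.5)/4-.5,150+(v-360+.5)/4-.5)
T=lambda u,v:((u+.5)/4-.5+260,(v+.5)/4-.5+185)
S=lambda u,v:((u-400+.5)/4-.5+275,(v+.5)/4-.5+210)
J=lambda u,v:((u+.5)/4-.5+380,(v-400+.5)/4-.5+235)
face=np.array([[.046,.114,0],[.046,-.044,0],[-.046,-.044,0],[-.046,.114,0]])
tp=np.array([T(55,123),T(320,80),T(342,218),T(80,262)])
sp=np.array([S(487,258),S(585,45),S(718,128),S(643,325)])
foot=np.array([[-.0698,-.074],[-.0698,.134]])
def res(v):
    b=v[:3]
    F=np.c_[R.from_euler("z",b[2]).apply(np.c_[foot,[0,0]])[:,:2]+b[:2],[.01,.01]]
    pv,kb=P(b,[0,.09,.067]),P(b,cov(v[3],.081))
    w=[project(cw,F)-[W(33,32),W(662,32)], project(cw,P(b,face[2:]))-[W(80,160),W(655,160)],
       project(cw,pv)-W(617,288), project(cw,kb)-W(212,330)]
    t=[project(ct,P(b,face))-tp,project(cs,P(b,face))-sp,project(ct,pv)-T(110,243),project(cs,pv)-S(646,190),
       project(ct,kb)-T(266,213),project(cs,kb)-S(687,50)]
    return np.concatenate([np.concatenate(w).ravel(),.5*np.concatenate(t).ravel()])
s=least_squares(res,[.558,.007,.166,.1],loss="soft_l1"); print(s.x,s.cost); print(res(s.x).reshape(-1,2).round(1).tolist())
sm=np.array([[.12,.0277,.014],[.12,-.0277,.014],[-.095,0,.014],[.08,.0212,.014],[.08,-.0212,.014]])
px=np.array([V(714,400),V(739,582),V(4,503),V(570,420),V(594,565)])
pt=np.array([J(24,475),J(40,560),J(369,457),J(97,472),J(110,543)])[[1,0,2,4,3]]
mk=lambda v:R.from_euler("z",v[2]).apply(sm)+[v[0],v[1],0]
for n,f in (("wrist",lambda v:(project(cw,mk(v))-px).ravel()),("top",lambda v:(project(ct,mk(v))-pt).ravel())):
    s2=least_squares(f,[.49,-.276,1.7]); print(n,s2.x,s2.fun.reshape(-1,2).round(1).tolist())
E
python3 fit.py
```

```text
[0.55840495 0.00756769 0.17163571 0.0796031 ] 26.347185887215375
[[-5.4, -5.6], [5.0, -6.8], [-0.1, 1.0], [-0.4, -0.1], [0.5, 3.2], [-0.0, 0.0], [-0.6, 0.6], [0.0, 0.2], [-0.4, 0.4], [-0.1, 0.6], [0.1, -2.4], [-1.1, -0.8], [-0.5, -0.4], [-0.3, 0.6], [-0.2, 0.2], [-0.7, -0.7], [0.4, 0.4], [0.0, -0.7]]
wrist [ 0.49044504 -0.27326414  1.75019951] [[-1.1, -0.7], [-1.8, 0.3], [0.2, -0.0], [1.8, 0.5], [0.9, -0.2]]
top [ 0.4898934  -0.2763855   1.74877257] [[1.2, 0.3], [1.1, -0.1], [0.2, 0.2], [-1.2, -0.8], [-1.2, 0.4]]
```

```bash
cat >> geo.py <<'E'
B=[.5584,.0076,.1700]
def toolt(phi,tilt,b=B):  # tilt reduced: lean angle from vertical (deg), jaw phi
    d=np.radians(30-tilt); return (R.from_euler("z",b[2])*R.from_euler("y",d)*R.from_euler("z",-b[2])*R.from_quat(tool(b,phi))).as_quat()
E
python3 - <<'E'
from geo import *
from bench import manip,effector,viewer
t=toolt(np.pi/2,15); q0=.08
manip.move_pose(P(B,cov(q0,.115)),t)
manip.servo_line(P(B,cov(q0,.069)),vel=.08)
print(manip.current_q(),manip.current_force())
effector.close(10); print("gap",manip.current_finger_gap(),manip.current_force(),manip.current_clock())
for q in np.linspace(q0,1.6,9)[1:]:
    manip.servo_line(P(B,cov(q,.069)),vel=.08); f=manip.current_force(); print(round(q,2),f.round(1),round(manip.current_finger_gap(),4))
    if np.linalg.norm(f)>25: break
manip.servo_line(P(B,cov(1.615,.069)),vel=.03)
print(manip.current_force(),manip.current_q(),manip.current_clock())
E
```

```text
[ 0.68252122  0.29554657 -0.80913863  2.12527118  0.3533114   0.5710229
  1.38939999] [-0.02156366 -0.98188879  0.12302107]
gap 0.011604690085239283 [ 0.26563348 -1.08482465 -0.52981579] 5.225
0.27 [ 0.7 -1.7  0.3] 0.011
0.46 [ 2.  -1.8  0.6] 0.0112
0.65 [ 4.6 -3.2  0.1] 0.0114
0.84 [ 6.  -3.6  1.1] 0.0112
1.03 [ 7.3 -2.8  1.3] 0.0117
1.22 [ 6.3 -0.7  1.6] 0.0117
1.41 [4.8 0.  2.1] 0.0113
1.6 [ 4.  -2.6  3.1] 0.0115
[ 4.48306224 -4.5983176   2.71348423] [ 0.42750563  0.34569764 -0.78736558  1.94936074  0.42841454  0.72118459
  1.14901125] 8.4083
```

Run:
```python
from geo import *
from bench import manip,effector,viewer
import cv2,json
for q in (1.635,1.655):
    manip.servo_line(P(B,cov(q,.069)),vel=.03); print(q,manip.current_force().round(1))
manip.servo_line(P(B,cov(1.61,.069)),vel=.05); print(manip.current_force().round(1))
effector.open_jaws()
manip.servo_line(P(B,cov(1.61,.125)),vel=.15)
# view pose, tilted 
t=toolt(np.pi/2,0)
manip.move_pose(P(B,[-.075,.0,.0])+[0,0,.21],t)
c=viewer.get_calibration("wrist"); im=viewer.get_image("wrist")
cv2.imwrite("pics/w2.png",im[:,:,::-1]); json.dump({k:np.array(v).tolist() for k,v in c.items()},open("w2.json","w"))
o=cv2.resize(im[120:330,200:480,::-1],None,fx=2.8,fy=2.8,interpolation=cv2.INTER_CUBIC); cv2.imwrite("pics/w2c.png",o)
print(manip.current_q(),manip.current_clock(),project(c,P(B,[0,0,.055])),project(c,P(B,cov(1.6,.081))))
```

```text
1.635 [ 6.1 -8.9  5.2]
1.655 [  5.2 -12.3   5.1]
[ 5.3 -6.1  4. ]
[ 0.701662    0.23558064 -0.85748687  1.87535072  0.1961701   1.11846523
  1.5126796 ] 11.6167 [[325.00937112 276.73737442]] [[459.7336342  400.38224357]]
```

View pics/w2c.png

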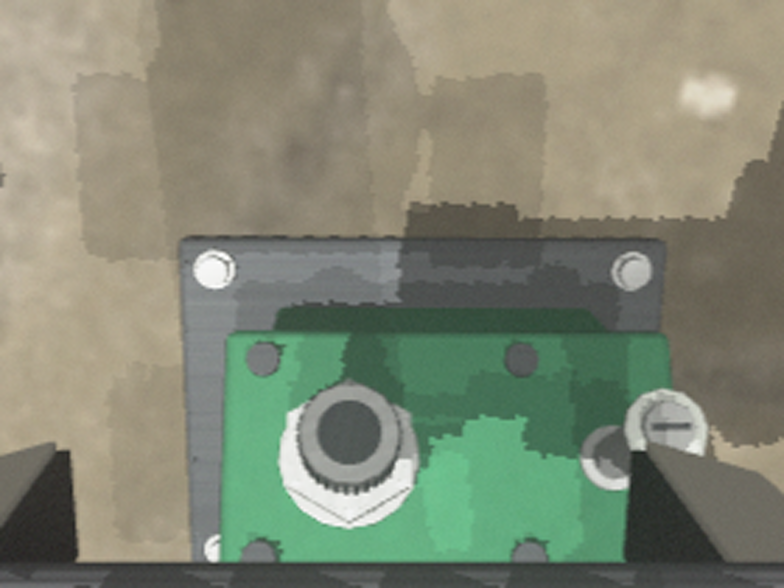

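The cover is at its stop and the coupling is clear: collar top at (324.8,274.8), predicted (325.0,276.7). The hex points roughly up and down the slope. I'll fit the axis and nut angle to the coupling's silhouette.

```bash
cat > sil.py <<'E'
from geo import *
import cv2,json
from scipy.optimize import minimize
c=json.load(open("w2.json")); im=cv2.imread("pics/w2.png")[235:325,275:355].astype(int); K=8
hsv=cv2.cvtColor(im.astype(np.uint8),cv2.COLOR_BGR2HSV)
m=(((hsv[...,1]<80)).astype(np.uint8)); n,l=cv2.connectedComponents(m); m=(l==l[278-235+0,325-275]).astype(np.uint8)
cv2.imwrite("pics/mask.png",cv2.resize(np.hstack([m*255,im[...,1].astype(np.uint8)]),None,fx=4,fy=4,interpolation=0))
big=cv2.resize(m,None,fx=K,fy=K,interpolation=cv2.INTER_LINEAR_EXACT)
th=np.linspace(0,2*np.pi,60)
def rend(v):
    b=[v[0],v[1],B[2]]; a=.209-(.9-v[2]); o=np.zeros_like(big)
    hx=np.array([[.04/3**.5*np.cos(t),.04/3**.5*np.sin(t)] for t in -a+np.pi*np.arange(6)/3]) # vertices; flats at normals
    for pts,h in ((hx,(.008,.022)),(.015*np.c_[np.cos(th),np.sin(th)],(.025,.055))):
        p=np.vstack([project(c,P(b,np.c_[pts,np.full(len(pts),k)])) for k in h])
        p=((p-[275,235]+.5)*K-.5).astype(np.float32)
        cv2.fillConvexPoly(o,np.round(cv2.convexHull(p)*16).astype(np.int32),1,shift=4)
    return o
cost=lambda v:(rend([v[0]/1e3,v[1]/1e3,v[2]])!=big).sum()/K/K
if __name__=="__main__":
  for q in (.05,.17,.3):
    s=minimize(cost,[557.5,7.6,q],method="Nelder-Mead",options=dict(initial_simplex=np.array([[557.5,7.6,q],[559,7.6,q],[557.5,9,q],[557.5,7.6,q+.1]]))); print(s.x,s.fun)
  print(m.sum(),[ (round(q,2),round(cost([s.x[0],s.x[1],q]),1)) for q in np.arange(-.1,.5,.05)])
E
python3 sil.py
```

```text
[ 5.56396502e+02  7.10047920e+00 -3.69275217e-01] 321.578125
[5.57820782e+02 6.87143032e+00 1.69614321e-01] 342.140625
[556.31693163   6.95626322   0.69802614] 322.453125
2101 [(np.float64(-0.1), np.float64(347.7)), (np.float64(-0.05), np.float64(349.9)), (np.float64(0.0), np.float64(352.7)), (np.float64(0.05), np.float64(354.5)), (np.float64(0.1), np.float64(356.4)), (np.float64(0.15), np.float64(360.8)), (np.float64(0.2), np.float64(364.2)), (np.float64(0.25), np.float64(363.1)), (np.float64(0.3), np.float64(360.6)), (np.float64(0.35), np.float64(360.2)), (np.float64(0.4), np.float64(354.7)), (np.float64(0.45), np.float64(349.7))]
```

```bash
sed -i 's/for t in -a+np.pi/for t in np.pi\/6-a+np.pi/' sil.py; python3 sil.py
```

```text
[5.56367761e+02 6.74765274e+00 1.54202958e-01] 321.296875
[5.56143876e+02 7.01277198e+00 1.81395985e-01] 322.875
[5.56230591e+02 6.74769122e+00 1.66174286e-01] 322.375
2101 [(np.float64(-0.1), np.float64(355.8)), (np.float64(-0.05), np.float64(351.0)), (np.float64(0.0), np.float64(342.6)), (np.float64(0.05), np.float64(333.8)), (np.float64(0.1), np.float64(324.9)), (np.float64(0.15), np.float64(323.9)), (np.float64(0.2), np.float64(323.6)), (np.float64(0.25), np.float64(327.3)), (np.float64(0.3), np.float64(332.8)), (np.float64(0.35), np.float64(340.7)), (np.float64(0.4), np.float64(346.8)), (np.float64(0.45), np.float64(352.1))]
```

View pics/mask.png

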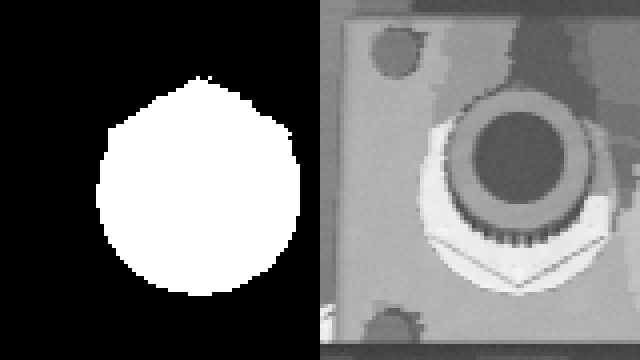

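```bash
sed -i 's/    for pts,h in (/    for pts,h in ((v[3]*np.c_[np.cos(th),np.sin(th)],(.0,.007)),/; s/v\[1\]\/1e3,v\[2\]\])/v[1]\/1e3,v[2],v[3]\/1e3])/' sil.py
python3 - <<'E'
from sil import *
for q in (.08,.17,.27):
    x0=np.array([557.,7,q,25]); s=minimize(cost,x0,method="Nelder-Mead",options=dict(initial_simplex=np.vstack([x0]+[x0+d for d in np.diag([1.5,1.5,.1,-2])]))); print(s.x,s.fun)
print([(round(q,2),round(cost([s.x[0],s.x[1],q,s.x[3]]),1)) for q in np.arange(0,.36,.04)])
E
```

```text
[5.55966861e+02 6.53910440e+00 1.81080800e-01 2.40025948e+01] 51.03125
[5.55985967e+02 6.53755740e+00 2.06984650e-01 2.40092583e+01] 52.703125
[5.55932844e+02 6.56377192e+00 1.54797806e-01 2.40324228e+01] 50.40625
[(np.float64(0.0), np.float64(66.3)), (np.float64(0.04), np.float64(62.1)), (np.float64(0.08), np.float64(55.8)), (np.float64(0.12), np.float64(51.7)), (np.float64(0.16), np.float64(50.7)), (np.float64(0.2), np.float64(52.4)), (np.float64(0.24), np.float64(56.2)), (np.float64(0.28), np.float64(60.0)), (np.float64(0.32), np.float64(62.8))]
```

```bash
sed -i 's/^B=.*/B=[.5565,.0068,.1700]/' geo.py
python3 - <<'E'
from geo import *
from bench import manip,effector,viewer
ph=np.radians(100); t=tool(B,ph); r=port(*B)[0]
manip.move_pose(P(B,[0,0,.095]),t); print(manip.current_q().round(3))
manip.servo_line(P(B,[0,0,.030]),vel=.08)
print(manip.current_q().round(3),manip.current_force().round(2),r.inv().apply(manip.current_tool_pos()-P(B,[0,0,0])).round(4))
effector.close(15); print("gap",manip.current_finger_gap(),"F port",r.inv().apply(manip.current_force()).round(2),r.inv().apply(manip.current_wrist_torque()).round(3),manip.current_clock())
E
```

```text
[ 0.927  0.118 -0.941  2.36   0.012  0.195  1.92 ]Traceback (most recent call last):
  File "<stdin>", line 5, in <module>
bench.PlanningError: the arm cannot follow that straight line within its joint ranges
```

Run:
```python
from geo import *
from bench import manip
for ph in (100,80,60,140):
  for h in (.085,.075,.065,.058,.05,.04,.03):
    q=manip.solve_ik(P(B,[0,0,h]),tool(B,np.radians(ph))); print(ph,h,None if q is None else q.round(2))
for tl in (28,26,24):
    print(tl,[manip.solve_ik(P(B,[0,0,h]),toolt(np.pi/2,tl)).round(2) for h in (.06,.03)])
```

```text
100 0.085 [ 1.17  0.26 -1.24  2.36  0.75  0.23  1.23]
100 0.075 [ 1.06  0.26 -1.14  2.35  0.8   0.21  1.17]
100 0.065 [ 1.15  0.4  -1.28  2.35  1.2   0.33  0.82]
100 0.058 [ 0.98  0.32 -1.07  2.35  1.06  0.22  0.93]
100 0.05 [ 0.98  0.36 -1.08  2.34  1.2   0.24  0.79]
100 0.04 [ 0.97  0.4  -1.09  2.34  1.34  0.27  0.67]
100 0.03 [ 0.96  0.45 -1.09  2.33  1.44  0.3   0.58]
80 0.085 [ 1.21  0.29 -1.3   2.35  0.85  0.26  0.78]
80 0.075 [ 1.15  0.32 -1.24  2.35  0.97  0.26  0.67]
80 0.065 [ 1.08  0.34 -1.18  2.35  1.07  0.25  0.57]
80 0.058 [ 0.98  0.32 -1.07  2.35  1.06  0.22  0.58]
80 0.05 [ 0.98  0.36 -1.08  2.34  1.2   0.24  0.45]
80 0.04 [ 0.97  0.4  -1.09  2.34  1.34  0.27  0.32]
80 0.03 [ 0.96  0.45 -1.09  2.33  1.44  0.3   0.23]
60 0.085 [ 1.15  0.25 -1.22  2.36  0.69  0.22  0.58]
60 0.075 [ 1.11  0.29 -1.2   2.35  0.9   0.24  0.38]
60 0.065 [-0.63  0.16  0.69  2.39 -1.1   0.22  2.28]
60 0.058 [-0.62  0.19  0.68  2.39 -1.2   0.23  2.38]
60 0.05 [-0.61  0.21  0.68  2.39 -1.31  0.24  2.48]
60 0.04 [ 0.97  0.4  -1.09  2.34  1.34  0.27 -0.03]
60 0.03 [ 0.96  0.45 -1.09  2.33  1.44  0.3  -0.12]
140 0.085 [ 1.17  0.26 -1.24  2.36  0.75  0.23  1.93]
140 0.075 [ 1.17  0.33 -1.27  2.35  1.01  0.28  1.68]
140 0.065 [ 1.15  0.4  -1.28  2.35  1.2   0.33  1.52]
140 0.058 [ 0.98  0.32 -1.07  2.35  1.06  0.22  1.62]
140 0.05 [ 0.98  0.36 -1.08  2.34  1.2   0.24  1.49]
140 0.04 [ 0.97  0.4  -1.09  2.34  1.34  0.27  1.37]
140 0.03 [ 0.96  0.45 -1.09  2.33  1.44  0.3   1.28]
28 [array([ 0.97,  0.31, -1.06,  2.32,  0.86,  0.26,  0.94]), array([ 0.77,  0.35, -0.87,  2.31,  1.08,  0.21,  0.72])]
26 [array([ 0.57,  0.21, -0.62,  2.3 ,  0.23,  0.23,  1.52]), array([ 0.76,  0.36, -0.86,  2.28,  0.91,  0.25,  0.89])]
24 [array([ 0.54,  0.21, -0.59,  2.28,  0.2 ,  0.28,  1.54]), array([ 0.45,  0.28, -0.51,  2.26,  0.35,  0.22,  1.4 ])]
```

Run:
```python
from geo import *
from bench import manip,effector,viewer
t=tool(B,np.radians(140)); r=port(*B)[0]
manip.move_pose(P(B,[0,0,.085]),t)
manip.move_pose(P(B,[0,0,.075]),t)
for f in (1,):
    manip.servo_line(P(B,[0,0,.030]),vel=.06)
print(manip.current_q().round(3),manip.current_force().round(2),r.inv().apply(manip.current_tool_pos()-P(B,[0,0,0])).round(4))
effector.close(15); print("gap",manip.current_finger_gap(),"F port",r.inv().apply(manip.current_force()).round(2),r.inv().apply(manip.current_wrist_torque()).round(3),manip.current_clock())
```

```text
[ 0.81   0.364 -0.902  2.337  1.355  0.194  1.33 ] [ 0.36  0.26 -0.08] [0.0002 0.0001 0.0302]
gap 0.029458609597003575 F port [-0.88  0.66  0.45] [ 0.179  0.503 -0.058] 15.375
```

Run:
```python
from geo import *
from bench import manip,effector,viewer
r=port(*B)[0]
effector.close(45); q0=manip.current_q(); R0=R.from_quat(manip.current_tcp_rot())
for d in np.r_[np.arange(.3,1.5,.3),np.arange(1.6,2.45,.1)]:
    q=q0.copy(); q[6]-=d; manip.movej(q)
    T=R.from_quat(manip.current_tcp_rot())
    rv=(r.inv()*T*R0.inv()*r).as_rotvec()
    print(round(d,2),"rot",rv.round(2),"F",r.inv().apply(manip.current_force()).round(1),"M",r.inv().apply(manip.current_wrist_torque()).round(2),"q7err",round(q[6]-manip.current_q()[6],4),round(manip.current_clock(),2))
    if abs(manip.current_wrist_torque()@r.as_matrix()[:,2])>.55: break
```

```text
0.3 rot [-0.  -0.  -0.3] F [-0.   1.1 -0. ] M [ 0.15  0.44 -0.22] q7err -0.0036 15.98
0.6 rot [-0.   -0.   -0.59] F [-0.2 -0.2  0.1] M [ 0.01  0.37 -0.15] q7err -0.0055 16.38
0.9 rot [-0.   -0.   -0.89] F [ 0.3 -0.6 -0.3] M [-0.16  0.26 -0.17] q7err -0.0063 16.77
1.2 rot [-0.   -0.   -1.19] F [ 0.8 -1.5 -1.4] M [-0.33  0.26 -0.13] q7err -0.0065 17.16
1.6 rot [-0.   -0.   -1.59] F [-0.6 -4.1 -0.4] M [-0.72  0.23 -0.11] q7err -0.0061 17.62
1.7 rot [-0.  -0.  -1.7] F [ 0.7 -4.4 -1.4] M [-0.79  0.2  -0.15] q7err -0.0055 17.88
1.8 rot [-0.  -0.  -1.8] F [ 1.2 -4.1 -0.1] M [-0.99  0.22 -0.15] q7err -0.0055 18.12
1.9 rot [-0.  -0.  -1.9] F [ 0.4 -5.7 -1.2] M [-1.09  0.22 -0.09] q7err -0.0052 18.38
2.0 rot [-0.    0.   -1.99] F [-1.1 -4.7  1.1] M [-0.99  0.58  0.35] q7err -0.0063 18.62
2.1 rot [-0.    0.   -2.09] F [-1.8 -3.7  4.2] M [-0.7   0.81  0.43] q7err -0.0059 18.88
2.2 rot [-0.    0.   -2.19] F [-1.7 -3.1  7. ] M [-0.49  0.95  0.41] q7err -0.0049 19.12
2.3 rot [ 0.    0.   -2.29] F [-1.9 -2.1  7.2] M [-0.43  0.91  0.57] q7err -0.0051 19.38
```

Run:
```python
from geo import *
from bench import manip,effector,viewer
r=port(*B)[0]; o=P(B,[0,0,0])
g=lambda s:print(s,r.inv().apply(manip.current_tool_pos()-o).round(5),"F",r.inv().apply(manip.current_force()).round(2),"M",r.inv().apply(manip.current_wrist_torque()).round(2),manip.current_q()[6].round(3),round(manip.current_finger_gap(),4))
g("held"); effector.open_jaws(); g("open")
effector.close(20); g("closed 20N"); effector.open_jaws(); g("open")
q=manip.current_q(); q[6]+=np.pi/2; manip.movej(q); g("turned"); effector.close(20); g("closed"); effector.open_jaws(); g("open"); print(manip.current_clock())
```

```text
held [-0.00066  0.00139  0.03006] F [-1.92 -2.06  7.2 ] M [-0.43  0.91  0.57] -0.966 0.0293
open [-0.00014  0.00012  0.02999] F [0.51 0.18 0.52] M [-0.02  0.45 -0.03] -0.971 0.0916
closed 20N [-4.700e-04  8.000e-05  2.998e-02] F [-0.35  0.57  1.23] M [-0.05  0.7   0.05] -0.971 0.0294
open [-0.00014  0.00015  0.02998] F [-0.17 -0.38  0.41] M [-0.04  0.45  0.02] -0.971 0.0914
turned [-0.00016  0.00017  0.02998] F [ 0.71  1.15 -0.08] M [ 0.08  0.49 -0.06] 0.599 0.0918
closed [-0.00013 -0.00018  0.02998] F [-0.4  -0.76 -0.56] M [-0.11  0.41 -0.02] 0.6 0.0297
open [-0.00017  0.00014  0.02999] F [-0.19 -0.45  0.46] M [ 0.15  0.4  -0.05] 0.6 0.0914
26.0583
```

```bash
sed -i 's/^B=.*/B=[.5561,.0065,.1700]/' geo.py
cat >> geo.py <<'E'
SP=np.array([.4900,-.2748,1.7495]); ZT=.004
def pick(h,flip=0,s=SP):
    a=s[2]-np.pi/2+flip*np.pi; c,n=np.cos(a),np.sin(a)
    return np.array([s[0],s[1],h]), R.from_matrix(np.array([[c,n,0],[n,-c,0],[0,0,-1]])).as_quat()
def onnut(a,back=0,lift=0,flip=0,b=B,L=.105):
    "TCP pose holding the spanner on the nut at angle a"
    return P(b,np.array([-np.sin(a)*(L+back),-np.cos(a)*(L+back),.008+ZT+.0012+lift])), tool(b,-a+flip*np.pi)
E
python3 - <<'E'
from geo import *
from bench import manip
for fl in (0,1,-1):
    f=lambda p:(lambda q:None if q is None else q.round(2))(manip.solve_ik(*p))
    print(fl,"pick",f(pick(.1,fl)),f(pick(ZT,fl)))
    for a,bk,l in ((-.526,.06,.08),(-.526,.055,0),(-.526,0,0),(-.16,0,0),(.209,0,0),(.209,.055,0),(.209,.055,.05)): print(a,bk,l,f(onnut(a,bk,l,fl)))
E
```

```text
0 pick [ 0.96  0.55 -0.64  1.87  0.43  0.85  0.29] [ 0.97  0.73 -0.66  1.9   0.66  0.74  0.11]
-0.526 0.06 0.08 [ 1.22  0.38 -1.07  2.06  0.3   0.41  0.7 ]
-0.526 0.055 0 [ 0.93  0.49 -0.82  2.05  0.53  0.28  0.49]
-0.526 0 0 [ 0.91  0.46 -0.85  2.15  0.79  0.23  0.16]
-0.16 0 0 [ 1.03  0.5  -0.93  2.21  1.03  0.21 -0.38]
0.209 0 0 [ 1.11  0.53 -0.97  2.29  1.36  0.2  -1.03]
0.209 0.055 0 [ 1.26  0.61 -1.02  2.24  1.21  0.23 -0.74]
0.209 0.055 0.05 [ 1.44  0.53 -1.18  2.26  0.83  0.28 -0.38]
1 pick [-0.34  0.79  1.13  1.91 -0.85  1.02 -1.78] [-0.2   0.86  0.9   1.94 -0.93  0.83 -1.74]
-0.526 0.06 0.08 [-0.11  0.21  0.46  2.1  -0.76  0.49 -1.51]
-0.526 0.055 0 [ 0.25  0.36  0.01  2.07 -0.78  0.31 -1.49]
-0.526 0 0 [ 0.17  0.33  0.01  2.18 -0.9   0.23 -1.42]
-0.16 0 0 [ 1.21  0.67 -1.19  2.21  1.33  0.41  2.54]
0.209 0 0 [ 1.12  0.54 -0.99  2.29  1.38  0.22  2.1 ]
0.209 0.055 0 [ 1.31  0.66 -1.09  2.24  1.29  0.29  2.34]
0.209 0.055 0.05 [ 1.55  0.74 -1.4   2.26  1.21  0.48  2.46]
-1 pick [-0.34  0.79  1.13  1.91 -0.85  1.02 -1.78] [-0.2   0.86  0.9   1.94 -0.93  0.83 -1.74]
-0.526 0.06 0.08 [-0.11  0.21  0.46  2.1  -0.76  0.49 -1.51]
-0.526 0.055 0 [ 0.25  0.36  0.01  2.07 -0.78  0.31 -1.49]
-0.526 0 0 [ 0.17  0.33  0.01  2.18 -0.9   0.23 -1.42]
-0.16 0 0 [ 1.21  0.67 -1.19  2.21  1.33  0.41  2.54]
0.209 0 0 [ 1.12  0.54 -0.99  2.29  1.38  0.22  2.1 ]
0.209 0.055 0 [ 1.31  0.66 -1.09  2.24  1.29  0.29  2.34]
0.209 0.055 0.05 [ 1.55  0.74 -1.4   2.26  1.21  0.48  2.46]
```

Run:
```python
from geo import *
from bench import manip,effector,viewer
import cv2,json
r=port(*B)[0]
manip.servo_line(P(B,[0,0,.078]),vel=.1)
p,o=pick(.09); manip.move_pose(p,o)
manip.servo_line(pick(ZT)[0],vel=.12); print("F",manip.current_force().round(2),manip.current_tool_pos().round(4),manip.current_clock())
effector.close(60); print("gap",manip.current_finger_gap(),manip.current_force().round(2),manip.current_tool_pos().round(4))
manip.servo_line(pick(.13)[0],vel=.15)
print(manip.current_force().round(2),manip.current_wrist_torque().round(2),manip.current_clock())
T=R.from_quat(manip.current_tcp_rot()); tp=manip.current_tool_pos(); c=viewer.get_calibration("wrist"); im=viewer.get_image("wrist")
# predicted spanner points (spanner x=-tool y, spanner y=tool x), z: underside at tool z +ZT
sm=np.array([[.12,.0277,.014],[.12,-.0277,.014],[.08,.0212,.014],[.08,-.0212,.014]])
pr=project(c,T.apply(np.c_[sm[:,1],-sm[:,0],ZT-sm[:,2]])+tp); print(pr.round(1).tolist())
v=im[:,:,::-1].copy()
for x in pr: cv2.drawMarker(v,tuple(np.round(x).astype(int).tolist()),(0,0,255),0,9,1)
cv2.imwrite("pics/w3.png",v)
```

```text
F [0.81 0.52 0.39] [ 0.4906 -0.2748  0.0045] 28.65
gap 0.01931132251847256 [ 0.56  0.06 -0.77] [ 0.4901 -0.2747  0.004 ]
[-0.27 -0.58 -1.09] [-0.07 -0.09  0.02] 30.7667
[[403.1, -1.8], [246.0, -1.8], [380.0, 117.6], [269.1, 117.6]]
```

View pics/w3.png

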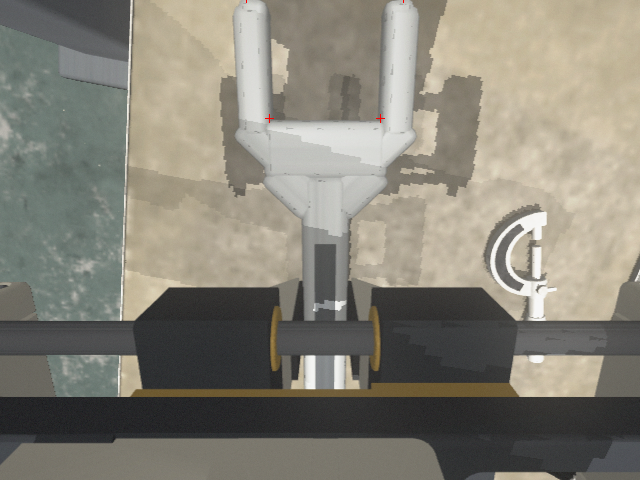

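The spanner is held square and centred. Its mouth bottom is about row 121 against 118 predicted, and its prong tips are at row 0. Next I'll fit it on the nut.

```bash
sed -i 's/L=.105/L=.104/' geo.py
python3 - <<'E'
from geo import *
from bench import manip,effector,viewer
import cv2,json
r=port(*B)[0]; a=-.526
g=lambda s:print(s,"F",r.inv().apply(manip.current_force()).round(1),"M",r.inv().apply(manip.current_wrist_torque()).round(2),"err",r.inv().apply(manip.current_tool_pos()-tgt).round(4),round(manip.current_clock(),2))
tgt,o=onnut(a,.058,.075); manip.move_pose(tgt,o); g("high")
tgt,_=onnut(a,.058,0); manip.servo_line(tgt,vel=.1); g("low")
for bk in (.040,.032,.026,.02):
    tgt,_=onnut(a,bk,0); manip.servo_line(tgt,vel=.06); g(bk)
    if np.linalg.norm(manip.current_force())>12: break
c=viewer.get_calibration("wrist"); im=viewer.get_image("wrist")
cv2.imwrite("pics/w4.png",cv2.resize(im[:300,100:500,::-1],None,fx=2,fy=2,interpolation=cv2.INTER_CUBIC)); print(manip.current_q().round(2))
E
```

```text
high F [-1.2 -0.5 -0.8] M [-0.11  0.58  0.  ] err [-0.0014 -0.0012 -0.0003] 31.62
low F [-1.1 -0.8 -1.6] M [-0.    0.58 -0.01] err [ 0.0001 -0.0002  0.0001] 32.52
0.04 F [-0.8 -0.3 -1.1] M [-0.03  0.65 -0.01] err [-0.0002  0.0004  0.0002] 32.98
0.032 F [ 0.  -1.  -1.5] M [-0.1   0.65 -0.01] err [-0.0003  0.0005 -0.    ] 33.26
0.026 F [-1.8  0.5 -1.5] M [-0.05  0.59 -0.02] err [-0.0003  0.0005 -0.    ] 33.51
0.02 F [-0.8  0.6 -2.1] M [-0.04  0.63 -0.  ] err [-0.0002  0.0003 -0.    ] 33.76
[ 0.86  0.44 -0.76  2.12  0.52  0.22  0.43]
```

View pics/w4.png

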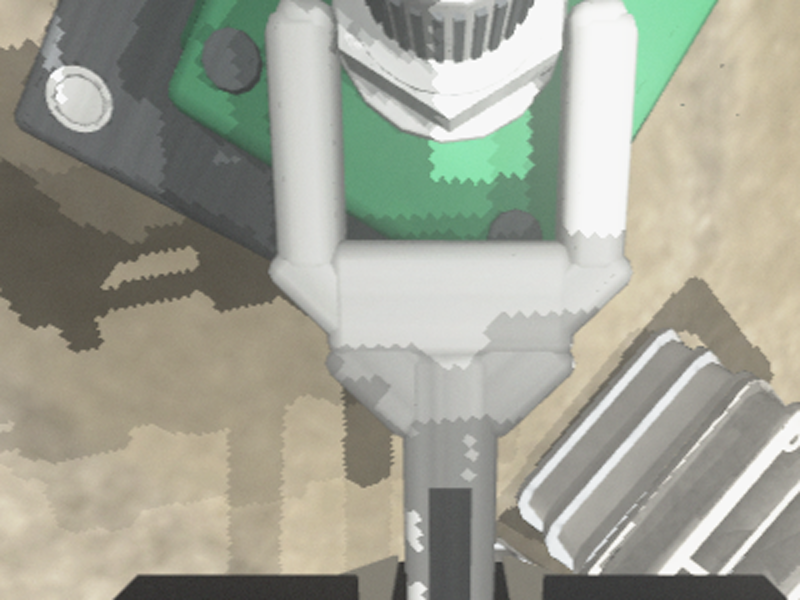

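The prongs already straddle the nut with no contact force. The nut is about 0.6–1 mm left of the mouth's centre, so I'll correct that, seat the spanner and turn.

```bash
cat > turn.py <<'E'
from geo import *
from bench import manip,effector,viewer
r=port(*B)[0]; a=-.526; d=r.apply(np.array([np.cos(-a),np.sin(-a),0]))*-.0006
def g(s,tgt):
    F=r.inv().apply(manip.current_force()); print(s,"F",F.round(1),"M",r.inv().apply(manip.current_wrist_torque()).round(2),"err",r.inv().apply(manip.current_tool_pos()-tgt).round(4),round(manip.current_clock(),2)); return np.linalg.norm(F)
E
python3 - <<'E'
from turn import *
for bk in (.012,.005,0):
    tgt,_=onnut(a,bk,0); manip.servo_line(tgt+d,vel=.06); f=g(bk,tgt+d)
    if f>12: raise SystemExit
for x in np.r_[-.45,-.35,-.25,-.15,-.05]:
    tgt,o=onnut(x); manip.servo_line(tgt,o,vel=.06)
    f=g(round(x,3),tgt)
    if f>25: break
print(manip.current_q().round(3))
E
```

```text
0.012 F [ 0.1  0.4 -0.6] M [-0.02  0.66 -0.03] err [-0.0001  0.0002 -0.    ] 34.09
0.005 F [-1.1 -0.6 -1. ] M [-0.05  0.61  0.01] err [ 0.0001 -0.0001 -0.    ] 34.36
0 F [-0.7  0.3 -0.9] M [-0.01  0.61  0.05] err [ 0.0001 -0.0001 -0.    ] 34.61
-0.45 F [-0.1  0.3 -1. ] M [-0.09  0.63 -0.03] err [ 0.0002 -0.0006  0.    ] 34.88
-0.35 F [-1.5 -1.4 -1.4] M [-0.32  0.7   0.15] err [ 0.0004 -0.0003  0.0001] 35.21
-0.25 F [-0.3 -1.3 -1.9] M [-0.34  0.84  0.18] err [ 0.0005 -0.      0.0001] 35.53
-0.15 F [-2.7 -1.  -0.8] M [-0.31  0.82  0.16] err [0.0005 0.0002 0.    ] 35.86
-0.05 F [-1.6 -1.  -1.7] M [-0.14  0.88  0.17] err [0.0005 0.0003 0.    ] 36.18
[ 1.033  0.497 -0.916  2.234  1.078  0.192 -0.526]
```

Run:
```python
from turn import *
for x in np.r_[.04,.12,.18,.22,.26,.30,.34,.38,.42]:
    tgt,o=onnut(x)
    try: manip.servo_line(tgt,o,vel=.06)
    except manip.PlanningError:
        q=manip.solve_ik(tgt,o); print("ik",None if q is None else (q-manip.current_q()).round(2))
        if q is None or abs(q-manip.current_q()).max()>.4: break
        manip.movej(q)
    f=g(round(x,3),tgt)
    M=r.inv().apply(manip.current_wrist_torque())
    if f>20: break
print(manip.current_q().round(3))
```

```text
0.04 F [-2.7 -0.9 -0.8] M [-0.05  0.87  0.16] err [0.0006 0.0004 0.    ] 36.49
0.12 F [-0.9  0.6 -1.4] M [0.05 0.92 0.14] err [0.0005 0.0003 0.    ] 36.78
0.18 F [-2.   0.5 -1.8] M [0.1  0.91 0.15] err [0.0005 0.0002 0.    ] 37.03
0.22 F [-1.6  0.6 -1.4] M [0.11 0.86 0.18] err [0.0006 0.0002 0.    ] 37.28
0.26 F [-1.4  1.  -1.5] M [0.19 0.81 0.17] err [0.0004 0.0002 0.    ] 37.53
0.3 F [-1.6  1.6 -2.3] M [0.2  0.73 0.08] err [0.0003 0.0002 0.    ] 37.78
0.34 F [ 0.2  1.2 -1.6] M [0.24 0.65 0.09] err [0.0003 0.0002 0.    ] 38.03
0.38 F [-0.3  1.1 -1.3] M [0.21 0.5  0.19] err [0.0006 0.0001 0.    ] 38.28
0.42 F [ 2.7  1.4 -2.2] M [ 0.14 -0.02  0.35] err [ 0.0014 -0.      0.0001] 38.53
[ 1.119  0.532 -0.974  2.331  1.581  0.193 -1.456]
```

Run:
```python
from turn import *
for x in np.r_[.45,.48,.51]:
    tgt,o=onnut(x)
    try: manip.servo_line(tgt,o,vel=.06)
    except manip.PlanningError: print("plan fail",x); break
    f=g(round(x,3),tgt)
    if f>14: break
import cv2
im=viewer.get_image("wrist")
cv2.imwrite("pics/w5.png",cv2.resize(im[:300,100:500,::-1],None,fx=2,fy=2,interpolation=cv2.INTER_CUBIC)); print(manip.current_q().round(2),manip.current_finger_gap())
```

```text
0.45 F [ 5.6  1.1 -1.1] M [ 0.12 -0.58  0.55] err [0.0019 0.     0.0001] 38.78
0.48 F [ 5.8  1.  -2. ] M [ 0.07 -0.8   0.68] err [ 0.0027 -0.0001  0.0001] 39.03
0.51 F [ 7.3  0.5 -1.7] M [ 0.05 -1.11  0.86] err [ 0.0034 -0.0002  0.0001] 39.28
[ 1.14  0.55 -1.01  2.35  1.67  0.22 -1.63] 0.019246659966717938
```

View pics/w5.png

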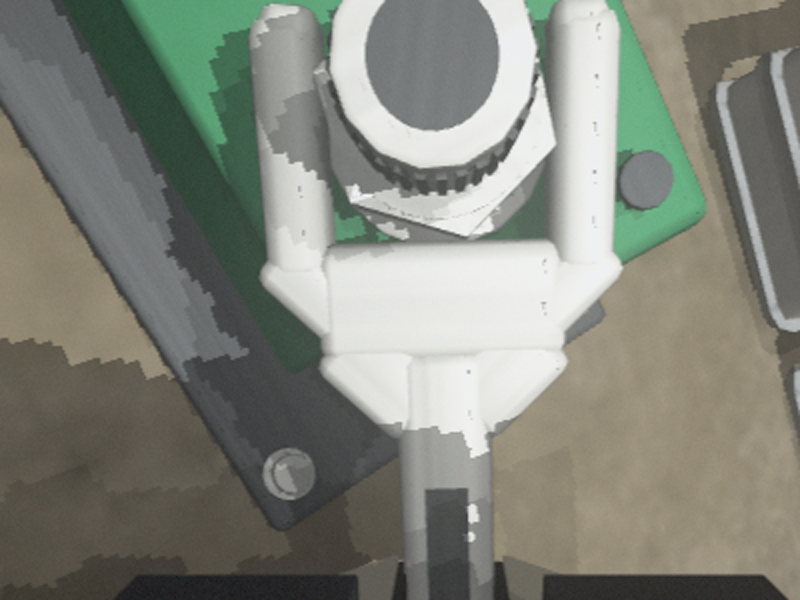

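Run:
```python
from turn import *
c=viewer.get_calibration("wrist")
th=np.pi/6+np.pi/3*np.arange(6)
for q in (.75,.82,.9):
    a=.209-(.9-q); h=.04/3**.5
    for z in (.022,.0205): print(q,z,((project(c,P(B,np.c_[h*np.cos(th-a),h*np.sin(th-a),np.full(6,z)]))-[100,0])*2).round(0).tolist())
print("collar top",(project(c,P(B,[0,0,.055]))-[100,0])*2)
```

```text
0.75 0.022 [[507.0, -9.0], [377.0, -21.0], [309.0, 98.0], [367.0, 218.0], [487.0, 227.0], [558.0, 119.0]]
0.75 0.0205 [[506.0, -6.0], [378.0, -18.0], [310.0, 99.0], [367.0, 218.0], [486.0, 228.0], [557.0, 121.0]]
0.82 0.022 [[514.0, -3.0], [386.0, -25.0], [310.0, 88.0], [360.0, 212.0], [479.0, 231.0], [557.0, 128.0]]
0.82 0.0205 [[514.0, -0.0], [386.0, -22.0], [311.0, 90.0], [361.0, 213.0], [479.0, 231.0], [556.0, 130.0]]
0.9 0.022 [[522.0, 4.0], [395.0, -29.0], [311.0, 77.0], [352.0, 205.0], [470.0, 234.0], [555.0, 139.0]]
0.9 0.0205 [[521.0, 7.0], [396.0, -26.0], [312.0, 79.0], [353.0, 206.0], [470.0, 235.0], [554.0, 140.0]]
collar top [[430.19400746  57.7945254 ]]
```

The nut corners in the image, (465,235), (555,140) and (350,198), match the projected home hexagon for q=0.9, and the torque shows a hard stop. Next I'll unload the spanner, withdraw it and lay it down.

Run:
```python
from turn import *
def go(tgt,o,vel):
    try: manip.servo_line(tgt,o,vel=vel)
    except manip.PlanningError:
        q=manip.solve_ik(tgt,o); print("fallback",None if q is None else (q-manip.current_q()).round(2))
        if q is None or abs(q-manip.current_q()).max()>.5: raise
        manip.movej(q)
for a_ in (.4,.3,.235): go(*onnut(a_),.06); g(a_,onnut(a_)[0])
for bk in (.01,.02,.03,.045,.06):
    p=onnut(.235,bk); go(*p,.07); f=g(bk,p[0])
    if f>12: raise SystemExit
p=onnut(.235,.065,.03); go(*p,.1); g("up",p[0])
print(manip.current_q().round(2))
```

```text
0.4 F [ 3.5  4.  -2.2] M [ 0.81 -0.21  0.06] err [ 0.0005  0.0014 -0.    ] 39.67
0.3 F [ 2.6  4.3 -1. ] M [ 0.9  -0.18  0.04] err [ 0.0003  0.0015 -0.0001] 40.0
0.235 F [ 1.5  4.6 -1.7] M [ 0.87 -0.07  0.04] err [ 0.      0.0015 -0.0001] 40.27
0.01 F [ 6.7 19.8 -4. ] M [ 4.1  -0.99 -0.02] err [ 0.0027  0.0106 -0.0002] 40.56
```

Run:
```python
from turn import *
import cv2
p=onnut(.235,0); manip.servo_line(*p,vel=.05); g("back",p[0])
im=viewer.get_image("wrist"); c=viewer.get_calibration("wrist")
v=np.ascontiguousarray(cv2.resize(im[:300,100:500,::-1],None,fx=2,fy=2,interpolation=cv2.INTER_CUBIC))
T=R.from_quat(manip.current_tcp_rot()); tp=manip.current_tool_pos()
sm=np.array([[.12,.0277,.014],[.12,-.0277,.014],[.08,.0212,.014],[.08,-.0212,.014],[.04,.01,.014],[.04,-.01,.014]])
pr=(project(c,T.apply(np.c_[sm[:,1],-sm[:,0],ZT-sm[:,2]])+tp)-[100,0])*2
th=np.pi/6+np.pi/3*np.arange(6)-.209; h=.04/3**.5
hx=(project(c,P(B,np.c_[h*np.cos(th),h*np.sin(th),np.full(6,.022)]))-[100,0])*2
for x in pr: cv2.drawMarker(v,tuple(np.round(x).astype(int).tolist()),(0,0,255),0,9,1)
for x in hx: cv2.drawMarker(v,tuple(np.round(x).astype(int).tolist()),(255,0,0),1,12,1)
cv2.imwrite("pics/w6.png",v)
```

```text
back F [ 1.6  5.3 -2.1] M [ 1.2  -0.02  0.03] err [-0.      0.0012 -0.    ] 40.91
```

View pics/w6.png

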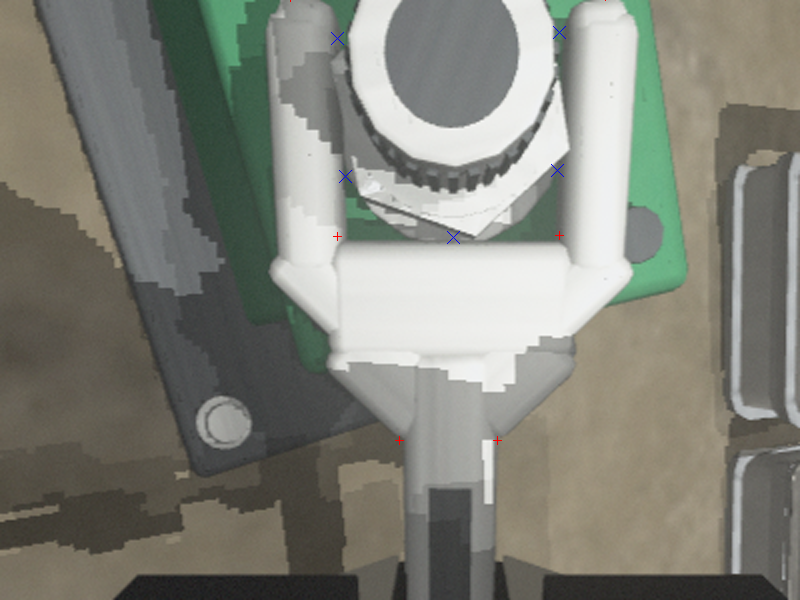

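The nut is wedged in the mouth and followed the spanner back by about 0.2 rad. I'll press it home again and pull straight out from there, more firmly but well below the limits.

Run:
```python
from turn import *
for a_ in (.32,.40): p=onnut(a_); manip.servo_line(*p,vel=.06); g(a_,p[0])
for bk in (.006,.012,.017,.021,.025):
    p=onnut(.40,bk); manip.servo_line(*p,vel=.06); f=g(bk,p[0])
    if f>50 or (bk>.009 and f<10): break
```

```text
0.32 F [ 0.7  5.8 -1.7] M [ 1.21  0.24 -0.23] err [-0.0008  0.0015 -0.0001] 41.26
0.4 F [ 2.   6.1 -1.8] M [ 1.31  0.11 -0.17] err [-0.0006  0.0015 -0.    ] 41.55
0.006 F [ 5.5 10.9 -3. ] M [ 2.35 -0.9   0.11] err [0.0025 0.0047 0.    ] 41.8
0.012 F [ 8.  14.7 -3.4] M [ 3.27 -1.35  0.09] err [0.0036 0.0074 0.    ] 42.05
0.017 F [ 9.2 16.5 -1.9] M [ 3.65 -1.5   0.04] err [ 0.004   0.0083 -0.    ] 42.3
0.021 F [-1.9 -0.2 -1.4] M [-0.16  0.64  0.05] err [-0.0014 -0.0018 -0.0001] 42.55
```

Freed. Before the pull, the nut was probably a few hundredths short of its stop. So I'll reseat the spanner aligned, press home gently, and this time pull off while keeping clockwise torque on.

Run:
```python
from turn import *
p=onnut(.209,.02); manip.servo_line(*p,vel=.06); g("align",p[0])
for bk in (.01,.001):
    p=onnut(.209,bk); manip.servo_line(*p,vel=.06); f=g(bk,p[0])
    if f>12: raise SystemExit
for a_ in (.29,.34,.38,.41,.43,.45):
    p=onnut(a_); manip.servo_line(*p,vel=.06); g(a_,p[0])
    if r.inv().apply(manip.current_wrist_torque())[2]>.45: break
for bk in (.006,.011,.015,.019,.023,.027):
    p=onnut(a_,bk); manip.servo_line(*p,vel=.08); f=g(bk,p[0])
    if f>50 or (bk>.009 and f<8): break
```

```text
align F [-1.5 -0.1 -2.1] M [-0.1   0.68  0.02] err [-0.0012 -0.0006 -0.    ] 43.1
0.01 F [-0.6  0.7 -1.9] M [-0.13  0.68  0.02] err [-0.0006  0.0005 -0.    ] 43.42
0.001 F [-0.8 -0.3 -2.1] M [-0.15  0.72  0.03] err [-0.0002 -0.     -0.    ] 43.72
0.29 F [-0.9  0.  -1.2] M [-0.05  0.62 -0.03] err [-0.0002 -0.0006 -0.    ] 44.01
0.34 F [-1.2 -0.1 -1. ] M [-0.17  0.91  0.13] err [ 0.0002 -0.0005 -0.    ] 44.26
0.38 F [-0.7 -0.7 -2.3] M [-0.23  0.8   0.18] err [ 0.0006 -0.0003  0.    ] 44.51
0.41 F [ 0.6 -0.7 -1.5] M [-0.35  0.32  0.4 ] err [ 0.0012 -0.0003  0.0001] 44.76
0.43 F [ 3.7 -1.  -2.4] M [-0.38 -0.31  0.49] err [ 0.0015 -0.0003  0.0001] 45.01
0.006 F [ 8.1  7.4 -2.9] M [ 1.41 -1.14  0.31] err [0.0035 0.0051 0.0001] 45.26
0.011 F [11.1 15.3 -4.9] M [ 3.   -1.85  0.17] err [0.0054 0.0095 0.0001] 45.51
0.015 F [13.6 21.2 -5.4] M [ 4.18 -2.42  0.04] err [0.0069 0.0129 0.0001] 45.76
0.019 F [16.4 24.7 -6.3] M [ 5.15 -2.85 -0.02] err [0.0081 0.0157 0.0001] 46.01
0.023 F [16.1 26.6 -5. ] M [ 5.47 -2.94 -0.02] err [0.0083 0.0166 0.0001] 46.26
0.027 F [ 0.7 -1.4 -1.9] M [-0.14  0.16 -0.23] err [ 0.0021  0.0053 -0.0002] 46.51
```

Run:
```python
from turn import *
import cv2,json
p=onnut(.43,.034); manip.servo_line(*p,vel=.06); g("out a bit",p[0])
p=onnut(.235,.06); manip.servo_line(*p,vel=.1); g("out",p[0])
c=viewer.get_calibration("wrist"); im=viewer.get_image("wrist")
cv2.imwrite("pics/w7.png",im[:,:,::-1]); json.dump({k:np.array(v).tolist() for k,v in c.items()},open("w7.json","w"))
v=np.ascontiguousarray(cv2.resize(im[:300,100:500,::-1],None,fx=2,fy=2,interpolation=cv2.INTER_CUBIC))
th=np.pi/6+np.pi/3*np.arange(6); h=.04/3**.5
for q,col in ((.9,(255,0,0)),(.75,(0,0,255))):
  for x in (project(c,P(B,np.c_[h*np.cos(th-q+.691),h*np.sin(th-q+.691),np.full(6,.022)]))-[100,0])*2: cv2.drawMarker(v,tuple(np.round(x).astype(int).tolist()),col,1,10,1); print(q,x.round(0))
cv2.imwrite("pics/w7c.png",v); print(manip.current_q().round(2))
```

```text
out a bit F [ 0.1  0.2 -2. ] M [-0.02  0.73  0.06] err [-0.0017 -0.0009 -0.0001] 46.77
out F [-1.7  0.5 -1.5] M [-0.02  0.72 -0.  ] err [-0.0008  0.0002 -0.    ] 47.37
0.9 [ 575. -408.]
0.9 [ 446. -500.]
0.9 [ 321. -398.]
0.9 [ 332. -219.]
0.9 [ 454. -141.]
0.9 [ 573. -228.]
0.75 [ 563. -431.]
0.75 [ 424. -497.]
0.75 [ 313. -373.]
0.75 [ 345. -199.]
0.75 [ 474. -143.]
0.75 [ 582. -252.]
[ 1.33  0.68 -1.11  2.25  1.33  0.3  -0.84]
```

View pics/w7c.png

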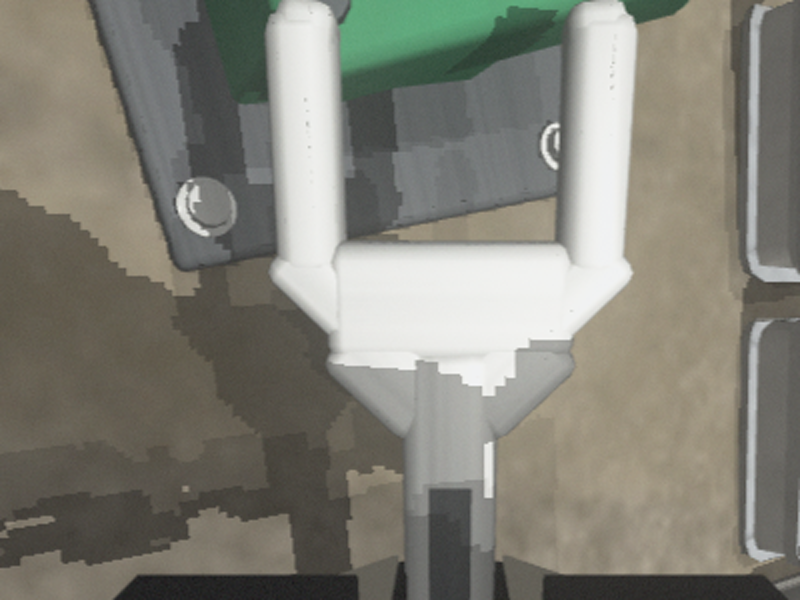

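I couldn't see the nut in that frame, but the spanner hasn't slipped in the hand. I've used up my picture views, so I'll check the nut numerically through the mouth from above, spanner still in hand.

```bash
python3 - <<'E'
from turn import *
import cv2,json
p=onnut(.209,.05,.055); manip.servo_line(*p,vel=.15)
for bk in (.0,.01,.02):
    p=onnut(.209,bk,.058)
    q=manip.solve_ik(*p); print(bk,None if q is None else (q-manip.current_q()).round(2))
    try: manip.servo_line(*p,vel=.12); break
    except manip.PlanningError: print("no line")
g("view",p[0])
c=viewer.get_calibration("wrist"); im=viewer.get_image("wrist")
cv2.imwrite("pics/w8.png",im[:,:,::-1]); json.dump({k:np.array(v).tolist() for k,v in c.items()},open("w8.json","w"))
th=np.pi/6+np.pi/3*np.arange(6); h=.04/3**.5
print(project(c,P(B,np.c_[h*np.cos(th-.209),h*np.sin(th-.209),np.full(6,.022)])).round(0).tolist(),project(c,P(B,[0,0,.055])).round(1))
E
cat > edge.py <<'E'
# nut angle from image: mean absolute brightness step across projected lower hex edges, maximised over q and a small image shift
from geo import *
import cv2,json
from scipy.ndimage import map_coordinates
def score(name,cal,hs=(.022,),sh=4):
    c=json.load(open(cal)); im=cv2.GaussianBlur(cv2.imread(name),(0,0),.7).astype(float)
    h=.04/3**.5; out=[]
    for q in np.arange(-.15,1.06,.025):
        th=np.pi/6+np.pi/3*np.arange(6)-(q-.691)
        v=project(c,P(B,np.c_[h*np.cos(th),h*np.sin(th),np.full(6,.022)])); ctr=v.mean(0); best=(0,)
        for dx in np.arange(-sh,sh+.1,1):
            for dy in np.arange(-sh,sh+.1,1):
                s=[]
                for i in range(6):
                    a,b=v[i]+[dx,dy],v[(i+1)%6]+[dx,dy]; n=np.array([b[1]-a[1],a[0]-b[0]]); n/=np.linalg.norm(n)
                    if ((a+b)/2-ctr)@n<0: n=-n
                    if (a+b)[1]/2<ctr[1]+dy+5: continue   # near-side edges only (collar hides the far ones)
                    t=np.linspace(.12,.88,15)[:,None]; L=a+(b-a)*t
                    f=lambda p:np.stack([map_coordinates(im[...,k],[p[:,1],p[:,0]],order=1,mode="nearest") for k in range(3)],1)
                    s.append(np.median(np.abs(f(L+1.3*n)-f(L-1.3*n)).sum(1)))
                best=max(best,(np.mean(s) if s else 0,dx,dy))
        out.append((round(q,3),)+tuple(np.round(best,1).tolist()))
    return out
if __name__=="__main__":
    for n,cl in (("pics/w2.png","w2.json"),("pics/w8.png","w8.json")):
        print(n); print([x for x in sorted(score(n,cl),key=lambda x:-x[1])[:9]])
E
python3 edge.py
```

```text
0.0 [-0.08 -0.09 -0.01  0.04  0.   -0.04 -0.14]
view F [-0.7 -0.4 -0.7] M [-0.11  0.7   0.03] err [-0.0004 -0.0003 -0.0003] 48.51
[[364.0, 49.0], [325.0, 24.0], [286.0, 49.0], [287.0, 97.0], [325.0, 121.0], [363.0, 98.0]] [[324.9  61.2]]
pics/w2.png
[(np.float64(0.125), 175.4, -4.0, -4.0), (np.float64(0.15), 175.2, -4.0, -4.0), (np.float64(0.95), 172.8, -4.0, -4.0), (np.float64(-0.1), 171.8, -4.0, -4.0), (np.float64(-0.075), 171.5, -4.0, -4.0), (np.float64(0.175), 170.8, -3.0, 4.0), (np.float64(0.975), 170.5, -4.0, -4.0), (np.float64(0.2), 169.4, -3.0, 4.0), (np.float64(0.375), 168.7, 4.0, -4.0)]
pics/w8.png
[(np.float64(-0.025), 112.1, 4.0, 1.0), (np.float64(1.025), 111.9, 4.0, 1.0), (np.float64(1.05), 109.7, 4.0, 1.0), (np.float64(-0.0), 109.1, 4.0, 1.0), (np.float64(0.025), 108.1, 4.0, 1.0), (np.float64(0.05), 104.2, 4.0, 1.0), (np.float64(0.075), 97.1, 4.0, 1.0), (np.float64(-0.05), 96.8, -4.0, 4.0), (np.float64(1.0), 93.2, -4.0, 4.0)]
```

Run:
```python
import cv2,numpy as np
im=cv2.imread("pics/w8.png"); hs=cv2.cvtColor(im,cv2.COLOR_BGR2HSV)
g=cv2.cvtColor(im,cv2.COLOR_BGR2GRAY)
for r in range(66,130,1):
    print(r,"".join("." if hs[r,c,1]>90 else "0123456789"[min(9,g[r,c]*10//256)] for c in range(278,374)))
```

```text
<stdin>:5: RuntimeWarning: overflow encountered in scalar multiply
Traceback (most recent call last):
OverflowError: Python integer 256 out of bounds for uint8
```

Run:
```python
import cv2,numpy as np
im=cv2.imread("pics/w8.png"); hs=cv2.cvtColor(im,cv2.COLOR_BGR2HSV)
g=cv2.cvtColor(im,cv2.COLOR_BGR2GRAY).astype(int)
for r in range(70,130,1):
    print(r,"".join("." if hs[r,c,1]>90 else "0123456789"[g[r,c]*10//256] for c in range(278,374)))
```

```text
70 333333344555434788998999999754544444444555555444444445444444445444445666666666554378889997......
71 333333344555543578999999999864454444445455544444444554444444445444455666556665543578889997......
72 333333444555553478999999999975555444445555554444444454444444445444556665556655543788889997......
73 333333445545543378999999999985454444444554544444444444444445445444766566666555533688889997......
74 333333444555443357899999999997444444444555544444444444444444554445875555566555433688889997......
75 333333444455553337889999999998654444545555544444444444444445544447875565655555433788889997......
76 333333445455454335789999999999864444455554444444444444444454555478875655565554334788889997......
77 333333444445554323789999999999986444545554444444554444444444555688875656555554336888889997......
78 333333444444555432588999999989997544555554444445544444444444556888875555665543337888889997......
79 3333334444444544333789999999999998655554544444455444444444445788888755566555433688888899975.....
80 333334444444445543358899999999999986555444444445544444444455789888875566655543478888889998......

[... 4229 characters left out ...]
6767667677767777777777777777777777777777777777777777777777777777777777777777777777777777777777
124 777777777777777777777777777777777777777777777777777777777788788878888888888888888888888888888888
125 777777777777777777777778787777788888888888888888888888888888888888888888888888888888888888888888
126 887888888888888888888888888888888888888888888888888888888888888888888888888888888888888888888888
127 888888888888888888888888888888888888888888888888888888888888888888888888888888888888888888888888
128 888888888888888888888888888888888888888888888888888888888888888888888888888888889888889898989999
129 888888888888888888888888888888888888888888988888898888888988999999999999999999999999999999999999
```

The printed patch puts the nut's right-hand edge from (358,101) to (329,119). The home prediction is (363,98) to (325,121), so they agree within about 1.5°. The left flat stays at column 284–287 against 287 predicted. The nut is home, so I'll lay the spanner down where it came from.

Run:
```python
from turn import *
import cv2,json
p=onnut(.209,.06,.06); manip.servo_line(*p,vel=.2)
manip.move_pose(*pick(.10)); 
manip.servo_line(pick(.02)[0],vel=.12); f0=manip.current_force(); print(f0.round(2),manip.current_clock())
for h in (ZT+.004,ZT+.002,ZT+.001,ZT,ZT-.001,ZT-.002):
    manip.servo_line(pick(h)[0],vel=.03); f=manip.current_force(); z=manip.current_tool_pos()[2]; print(round(h,4),f.round(2),z.round(4))
    if f[2]-f0[2]>2.5: break
effector.open_jaws(); print(manip.current_force().round(2),manip.current_clock())
manip.servo_line(pick(.13)[0],vel=.15)
c=viewer.get_calibration("wrist"); im=viewer.get_image("wrist"); cv2.imwrite("pics/w9.png",im[:,:,::-1])
sm=np.array([[.12,.0277,.014],[.12,-.0277,.014],[.08,.0212,.014],[.08,-.0212,.014]])
print(project(c,R.from_euler("z",SP[2]).apply(sm)+[SP[0],SP[1],0]).round(1).tolist(),manip.current_clock())
```

```text
[ 0.26  0.08 -1.13] 50.5667
0.008 [ 1.24 -0.81 -1.08] 0.0079
0.006 [-0.46  0.28 -1.33] 0.0059
0.005 [ 0.1   0.7  -1.97] 0.005
0.004 [ 0.76 -1.25 -1.43] 0.004
0.003 [-3.11 -0.2   6.04] 0.004
[-0.17 -0.9  -0.25] 53.3417
[[285.3, 64.9], [366.9, 64.9], [296.1, 126.5], [355.9, 126.5]] 54.3917
```

Run:
```python
from geo import *
from bench import manip,viewer
import cv2
manip.movej([1.592,0.501,-0.427,1.55,0.221,1.138,-0.21])
T0,S0=cv2.imread("pics/top0.png").astype(int),cv2.imread("pics/scene0.png").astype(int)
t=viewer.get_image("top")[:,:,::-1].astype(int); s=viewer.get_image("scene")[:,:,::-1].astype(int)
cv2.imwrite("pics/top9.png",t); cv2.imwrite("pics/scene9.png",s)
d=lambda a,b,y0,y1,x0,x1:(np.abs(a-b).max(2)[y0:y1,x0:x1]>40).sum()
print("casting",d(t,T0,175,230,160,222),d(s,S0,335,415,185,270),"marker",d(t,T0,255,292,182,248),d(s,S0,360,415,290,360),"micrometer",d(t,T0,172,212,408,470),d(s,S0,165,210,330,360))
print("spanner",d(t,T0,240,285,380,480),d(s,S0,180,245,375,415),"block",d(t,T0,185,265,260,360))
ct=viewer.get_calibration("top")
for nm,v in (("disc",cov(1.6,.063)),("midneck",cov(1.6,.063,.05)),("old disc",cov(.08,.063))):
    for p in project(ct,P(B,v)): print(nm,p.round(0),t[int(round(p[1])),int(round(p[0]))],T0[int(round(p[1])),int(round(p[0]))])
print(manip.current_joint_velocities().round(3).max(),manip.current_force().round(2),manip.current_clock())
```

```text
casting 0 0 marker 0 0 micrometer 0 0
spanner 13 86 block 1031
disc [279. 209.] [130 133 135] [85 86 86]
midneck [282. 226.] [191 200 198] [ 83 117  70]
old disc [326. 236.] [79 82 81] [113 118 117]
0.009 [ 0.07 -0.14 -0.55] 56.3[ WARN:0@3.971] global loadsave.cpp:1063 imwrite_ Unsupported depth image for selected encoder is fallbacked to CV_8U.
```

```bash
python3 -c "
from bench import manip
manip.hand_in(); print(manip.current_clock())"
```

```text
the job is handed in; nothing more can be done
the job is handed in; nothing more can be done
```

The job is done and handed in at about 56 s of the 72 s allowed. The cover is aside, the collar and lock nut are tightened to their stops, and the spanner is lying flat where it started.

- **Cover:** I swung it by its knob until it met its stop, at about 12 N. The last top picture still shows it aside.
- **Collar:** I turned it clockwise by about 1.95 rad. The torque then jumped and the fingers slipped at the stop, so it should be home.
- **Lock nut:** I turned it with the spanner only, to a clear hard stop.
    - **Problem:** the nut wedged in the spanner's mouth, and when I backed off it turned back with the spanner by about 0.2 rad. I freed it with a straight pull, reseated the spanner, pressed the nut home again and pulled off with clockwise torque kept on. Pulling off took about 31 N.
    - **Check:** read from printed pixel values (I had no picture views left), the nut is within about 0.03 rad of home. An automatic edge fit tried for the same check gave nothing usable. I did not check the nut again after laying the spanner down.
- **Spanner:** I lowered it until it touched the worktop, at the height it was picked up from, then released it. It is back in place to within what the pictures can show.
- **Casting, marker and micrometer:** their areas show no change between the first and last pictures in either fixed camera.

The arm went back to its start pose, touching nothing.

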